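# Lock the coarse pressure ring of the heat press control

## Task

One of the two control boxes has had its grey outer (coarse) ring left unlocked: it stands raised with a yellow band showing under it. Turn that outer ring slowly clockwise (seen from above), pressing it lightly down as you go, until its hidden key finds the keyway, then push the ring gently down fully home and let go. The black inner knob in its middle is already set and must not turn, and leave the other control box and the things on the bench alone.

Things in the scene. Friction and masses are not known exactly. Their poses are not given: they have to be found in the camera images.
- console_a: Control box with the UNLOCKED ring: dark steel, 170 x 150 x 60 mm high, fixed. Origin: centre of its underside, z up. The nested control's upright axis is 25 mm from the centre toward the box's -x. From below up: fixed aluminium collar (76 mm across, top 72 mm above the bench), grey outer ring, black inner knob.
- console_a_axis (a point): Fixed point on the axis of the nested control of console_a, on the top face of the aluminium collar, 72 mm above the bench; axes as console_a.
- ring_grip (a point): Centre of the outer ring's grip: on the axis, half-way up its knurled wall; sinks with the ring. The wall is a round grey cylinder 56 mm across, 20 mm high (10 mm below to 10 mm above this point), gripped at any yaw; below it is the ring's own flange, 68 mm across, 4 mm thick. Raised, the point is 94 mm above the bench; home, 87 mm.
- ring_turn (a joint): Turn of console_a's outer ring, rad, growing clockwise from above; 0 to 1.7 (hard stops), starts between 0 and 0.25. Stays where left; takes about 0.06 N m. The keyway is out of sight at an unknown value from 0.65 to 1.25, different each time. The key is rounded below: within about 0.05 rad of the keyway it drops freely, at 0.1 rad off it sinks 1 to 3 mm.
- ring_drop (a joint): How far console_a's outer ring is down on its support, m: 0 raised (yellow band shows), 0.007 fully home (flange down at the collar, band hidden); about 0.0005 with its key riding on the ledge, and it goes no further except over the keyway. No spring: a stiff seal holds it at any height, about 2 N pushes it down. Once home it cannot turn beyond the key's play.
- mount (a joint): How far the outer ring's inside support (ring and hidden ledge together) is pressed down, m: 0 unloaded, growing about 0.067 mm for each newton pressed on the ring at the ledge or at the home stop. Springs back. More than 0.0017 (25 N) damages the control; 8 to 12 N is plenty to feel the ledge and to push the ring home.
- inner_a (a joint): Turn of the black inner knob of console_a in rad, growing clockwise from above; any start between -1 and 1. It turns very easily and must be left as it is. The knob is 28 mm across, on the same axis; its top is 120 mm above the bench, 16 mm above the raised outer ring's top.
- inner_a_mark (a point): End of the white line on top of the inner knob of console_a, 12 mm off its axis.
- console_b: The other control box, same build, its outer ring already locked home: leave it alone. Origin at the centre of its underside.
- inner_b_mark (a point): End of the white line on the inner knob of console_b, 12 mm off its axis.
- tin_blue: Blue paint tin 72 mm across, 90 mm high, standing. Bystander. Origin under its base.
- tin_amber: Jar with brass lid 60 mm across, 80 mm high, standing. Bystander. Origin under its base.
- tape_roll: Hard orange ring 90 mm across, 24 mm high, lying flat. Bystander. Origin under its base.
- mug: White mug 80 mm across, 90 mm high. Bystander. Origin under its base.
- brush: Brush with wooden handle, about 200 mm long, lying flat. Bystander.
- screwdriver: Screwdriver with red handle, about 200 mm long, lying flat. Bystander.
- wrench: Steel wrench, about 160 mm long, lying flat. Bystander.
Not all that is in view belongs to the job. Leave any purple look-alike of the console_a alone.

How it is judged (in metres and radians):
On the way, in this order (a step that is already met when the one before it is completed fails the run):
1. the outer ring has been turned clockwise past the value 0.4, still riding up on its ledge (value of joint ring_turn above 0.4 rad and value of joint ring_drop below 0.002 m), for 0.1 s.
2. the key has found the keyway and the ring is down fully home (value of joint ring_drop above 0.006 m), for 0.2 s.
At the end, for the whole second after the job is handed in: the outer ring of console_a is down fully home (at least 6 of its 7 mm) in the keyway (turned past 0.5 rad), at rest, and the inner knob's mark is within 1.5 mm of where it was (about 0.12 rad) (value of joint ring_drop above 0.006 m and value of joint ring_turn above 0.5 rad and velocity of joint ring_turn between -0.05 and 0.05 rad/s and distance of inner_a_mark from where it was at the start of the episode below 0.0015 m); the robot touches nothing.
It fails at once if the inner knob of console_a turned by more than about 0.12 rad (its mark by 1.5 mm) (distance of inner_a_mark from where it was at the start of the episode above 0.0015 m).
It fails at once if the nested control of console_a pressed down with more than about 25 N (its mount gives by more than 1.7 mm) (value of joint mount above 0.0017 m).
It fails at once if the other console touched harder than 3 N or its inner knob turned (contact force between any of the fingers, the arm and console_b above 3 N or distance of inner_b_mark from where it was at the start of the episode above 0.0015 m).
It fails at once if a bystander moved by more than 15 mm (distance of any of tin_blue, tin_amber, tape_roll, mug, brush, screwdriver, wrench from where it was at the start of the episode above 0.015 m).
It also fails if it takes over 45 s, if anything falls off the work surface, if the arm or the gripper's body presses on something with over 40 N, if the wrist force passes 120 N, or if a joint passes its speed limit or range.

## Robot

A 6-joint arm with a two-finger parallel gripper is mounted at the origin on the work surface. World frame = base frame: x ahead of the robot, y to its left, z up, the work surface at z = 0. Lengths are in mm, angles in rad, forces in N, time in s.
With the tool pointing down it reaches from about 400 to 925 mm from the base axis. Payload 12.5 kg.
Tool frame: the origin (TCP) lies midway between the tips of the shut fingers; the grasp point (between the pads) lies 19 mm behind it; z points along the fingers, y is the line along which they close (so a half turn about z gives the same grasp; the last joint's range is limited). The gripper opens to 95 mm and grips with 3 to 60 N. Pads are 20 mm wide; open, the fingers measure 119 mm over their backs; the gripper's body (75 mm by 180 mm) begins 59 mm behind the grasp point.
Start: joints at [-1.264, 0.491, 1.559, -0, 1.092, -0.106], TCP at [250.759, -572.509, 214.661] pointing down, gripper open.
Joint ranges: [-3.1, 3.1], [-0.84, 2.19], [0.05, 2.79], [-1.13, 4.28], [0.06, 2.93], [-2.69, 2.69]. Speed limits (rad/s): [2.22, 2.22, 2.79, 3.14, 3.14, 3.14].

## Interface

Orientations are given as [roll, pitch, yaw] about the fixed x, y, z axes, in that order (R = Rz(yaw) Ry(pitch) Rx(roll)).
In Python, from cell import env gives the robot as it stands.
- The arm moves only by the tool arm_command, never from a script. Its argument "targets" is a list of rows, each a list of 5 numbers: the shift along the tool's x, y, z in mm, then the turn about the tool's z in degrees, then the opening, from 0 (shut) to 1 (fully open). In form: [[tx, ty, tz, roll, fingers], ...]. A call has 1 to 5 rows; each row is the pose to reach, as a shift and turn from the pose commanded when the call began, along the tool's axes at that moment; what a row does not reach only later rows make up. A row lasts 1/10 s, in which the tool goes at most 50 mm and 8.59 degrees, less where a joint would pass 70% of its speed; a pose out of reach is approached as far as the arm can. A call with a gripper value outside its range is refused whole. The fingers move at their own pace and stop on an object; the grip force is fixed at half the most. Time passes only in rows, so rows that repeat a pose let the fingers close. It gives the time, the measured TCP pose, the force, the opening and the grip force at its end, in the units of the state.
- env.state(): the state, without advancing time (a new reading comes with each control period).
- env.read_camera(name): name is "scene" or "top"; returns a dict with "frame" (400x640x3 uint8, red, green, blue), "vertical_fov" (degrees; the focal length in pixels is half the picture's height over the tangent of half this angle, whatever the lens; pixels are square), "cx", "cy" (the principal point, pixels), "world_from_camera" (4x4, takes a point from camera to world coordinates). Camera axes: x right, y down, z forward; pixel columns grow to the right and rows downward; lengths in mm; the calibration is good to about 2 mm. A picture is of the moment at which its call begins. There is no depth.
- env.job_done(): hands the job in; it is judged then, once.
The state is a dict: "t": time; "joints": joint angles; "qvel": joint speeds; "tau": joint torques, N m; "eef_pos": TCP position; "tcp_rot": TCP orientation; "ft_force": force on the tool from outside, world axes, zero at the start; "moment": the same for the moment, N m; "opening": opening from 0.0 (shut) to 1.0 (fully open); "grip_force": force on a finger pad.
Only numpy, scipy, OpenCV 4.12 (cv2) and the standard library are available. Lean on these libraries where they do the work, as an engineer would, in place of code of your own. Each camera call takes 0.05 s, during which the arm holds its last target. There are 200 camera calls.

## Working session

There is one attempt and no reset: what is moved stays moved. The work goes in short steps, Python scripts to look and compute and a tool call to move; the robot and the scene stay as the last step left them, time stands still between calls to the robot, and variables do not carry over. Pictures are saved under pics/ and viewed, at most 10 in all, crops included, and the job is handed in when it is done.

Besides the shell and the picture viewer there is one more tool, called by a JSON object that holds its "fn" and its "kwargs". arm_command: Moves the arm, as the interface text tells. Its arguments: {"type":"object","properties":{"targets":{"type":"array","items":{"type":"array","items":{"type":"number"}}}},"required":["targets"]}

```bash
mkdir -p pics; cat > h.py <<'E'
import numpy as np, cv2
from cell import env
def cam(n):
    c=env.read_camera(n); f=c["frame"]; F=f.shape[0]/2/np.tan(np.radians(c["vertical_fov"])/2)
    return f,F,c["cx"],c["cy"],np.array(c["world_from_camera"])
def ray(c,u,v,z):
    _,F,cx,cy,T=c; d=T[:3,:3]@np.array([(u-cx)/F,(v-cy)/F,1]); o=T[:3,3]
    return o+d*(z-o[2])/d[2]
def proj(c,p):
    _,F,cx,cy,T=c; q=T[:3,:3].T@(np.array(p)-T[:3,3]); return cx+F*q[0]/q[2],cy+F*q[1]/q[2]
E
python3 - <<'E'
from h import *
s=env.state(); print(s)
for n in("scene","top"):
    c=cam(n); cv2.imwrite(f"pics/{n}0.png",c[0][:,:,::-1]); print(n,c[1:])
E
```

```text
{'t': 0.0, 'joints': array([-1.26362442e+00,  4.91539769e-01,  1.55946832e+00,  3.18105040e-05,
        1.09169640e+00, -1.05592992e-01]), 'qvel': array([-0.00127276, -0.00110767, -0.00047675, -0.00152729, -0.00035469,
        0.00066306]), 'tau': array([ 1.74328034e-03, -6.12639356e+01, -2.58187723e+01,  6.94509898e-02,
        4.82622266e-02, -3.73382306e-05]), 'eef_pos': array([ 250.66999576, -572.25399829,  214.06754812]), 'tcp_rot': array([-3.14048999e+00, -1.45239272e-04,  4.12750140e-01]), 'ft_force': array([ 0.24228379,  0.10569731, -0.31441604]), 'moment': array([ 0.00871606, -0.01634804, -0.02676507]), 'grip_force': 0.0, 'opening': 1.0001456623754361}
scene (np.float64(395.89175064122526), 320.02759945533643, 200.78668625432397, array([[ 5.52847219e-01,  6.66423282e-01, -5.00239905e-01,
         1.13214699e+03],
       [ 8.33250861e-01, -4.36883719e-01,  3.38859291e-01,
        -4.35222471e+02],
       [ 7.27705102e-03, -6.04162748e-01, -7.96827722e-01,
         1.11158386e+03],
       [ 0.00000000e+00,  0.00000000e+00,  0.00000000e+00,
         1.00000000e+00]]))
top (np.float64(487.02514167164674), 329.5383755176708, 198.43855228769593, array([[ 2.56512764e-02, -9.92775162e-01,  1.17215566e-01,
         3.05699180e+02],
       [-9.99661960e-01, -2.59714316e-02, -1.20450714e-03,
         2.24415063e+01],
       [ 4.24006082e-03, -1.17145045e-01, -9.93105765e-01,
         1.78175333e+03],
       [ 0.00000000e+00,  0.00000000e+00,  0.00000000e+00,
         1.00000000e+00]]))
```

View pics/scene0.png

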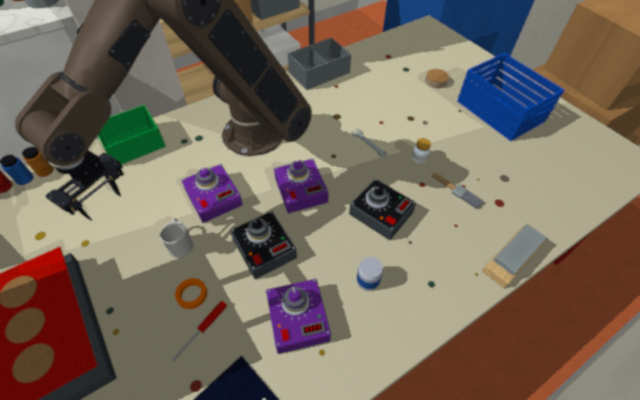

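View pics/top0.png

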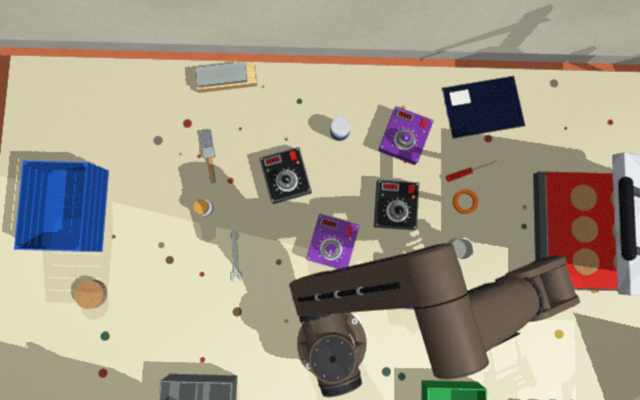

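Five consoles are in view. The dark ones are at scene (262,238) = top (398,207) and scene (380,203) = top (287,178). Purple look-alikes to ignore are at scene (210,190), (300,183) and (298,312). One crop of both dark boxes should show which has the yellow band.

```bash
python3 - <<'E'
from h import *
a=cv2.imread("pics/scene0.png"); t=cv2.imread("pics/top0.png")
r=lambda i,u,v:cv2.resize(i[v-35:v+35,u-35:u+35],(390,290) if 0 else (300,300),interpolation=cv2.INTER_CUBIC)
cv2.imwrite("pics/crop.png",np.vstack([np.hstack([r(a,262,235),r(a,380,203)]),np.hstack([r(t,398,207),r(t,287,178)])]))
h=cv2.cvtColor(a,cv2.COLOR_BGR2HSV); m=cv2.inRange(h,(18,110,90),(35,255,255))
for u,v in((262,235),(380,203)):
    q=np.argwhere(m[v-35:v+35,u-35:u+35]); print(u,v,len(q),q.mean(0)+[v-35,u-35] if len(q) else 0)
E
```

```text
262 235 0 0
380 203 0 0
```

View pics/crop.png

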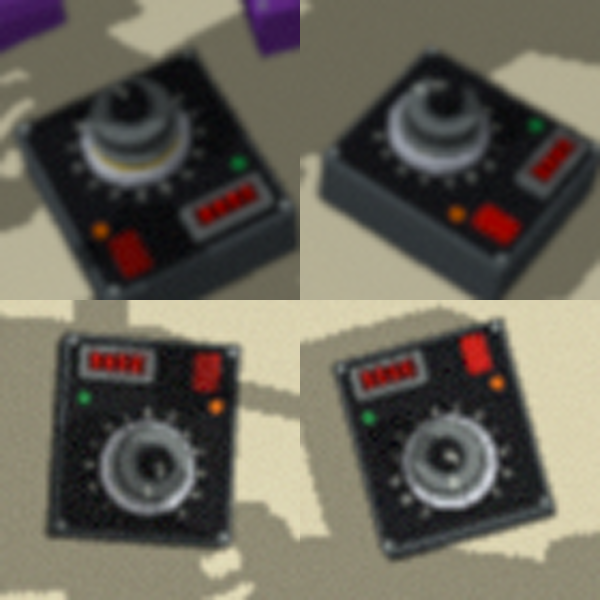

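The left dark box (scene (259,233), top (397,211)) shows the yellow band, so it is console_a. The right one shows none. Next, measure the axis from the collar in both views.

```bash
cat > m.py <<'E'
from h import *
def meas(n,u,v,tag,k=8):
    c=cam(n); g=cv2.cvtColor(c[0],cv2.COLOR_RGB2GRAY)
    big=cv2.resize(g[v-30:v+30,u-30:u+30],None,fx=k,fy=k,interpolation=cv2.INTER_CUBIC)
    m=(big>75).astype(np.uint8)*255
    m=cv2.morphologyEx(m,cv2.MORPH_OPEN,cv2.getStructuringElement(cv2.MORPH_ELLIPSE,(33,33)))
    cs,_=cv2.findContours(m,cv2.RETR_EXTERNAL,cv2.CHAIN_APPROX_NONE)
    q=min(cs,key=lambda q:np.hypot(*(q[:,0].mean(0)-30*k)))
    e=cv2.fitEllipse(cv2.convexHull(q)); o=cv2.cvtColor(big,cv2.COLOR_GRAY2BGR); cv2.drawContours(o,[q],-1,(0,0,255),1); cv2.ellipse(o,e,(0,255,0),1)
    U,V=[(x+.5)/k-.5+b-30 for x,b in zip(e[0],(u,v))]
    print(tag,U,V,np.array(e[1])/k,ray(c,U,V,72)); 
    p=ray(c,U,V,72); r=[proj(c,p+38*np.array([np.cos(t),np.sin(t),0])) for t in np.linspace(0,6.28,60)]
    r=((np.array(r)-[u-30,v-30]+.5)*k).astype(int); cv2.polylines(o,[r],True,(255,0,0),1)
    return o
if __name__=="__main__":
    cv2.imwrite("pics/m.png",np.hstack([meas("scene",259,233,"s"),meas("top",398,209,"t")])[:, :800+160])
    cv2.imwrite("pics/m.png",cv2.resize(cv2.imread("pics/m.png"),(800,400)))
E
python3 m.py
```

```text
s 255.65628814697266 235.95034408569336 [13.63603687 21.33489609] [ 484.06311745 -234.34288958   72.        ]Traceback (most recent call last):
  File "m.py", line 16, in <module>
    cv2.imwrite("pics/m.png",np.hstack([meas("scene",259,233,"s"),meas("top",398,209,"t")])[:, :800+160])
                                                                  ~~~~^^^^^^^^^^^^^^^^^^^
  File "m.py", line 9, in meas
    e=cv2.fitEllipse(cv2.convexHull(q)); o=cv2.cvtColor(big,cv2.COLOR_GRAY2BGR); cv2.drawContours(o,[q],-1,(0,0,255),1); cv2.ellipse(o,e,(0,255,0),1)
cv2.error: OpenCV(4.12.0) /io/opencv/modules/imgproc/src/shapedescr.cpp:361: error: (-201:Incorrect size of input array) There should be at least 5 points to fit the ellipse in function 'fitEllipseNoDirect'
```

```bash
python3 - <<'E'
s=open('m.py').read()
s=s.replace("(big>75)","(big>th)").replace("tag,k=8","tag,th,k=8")
s=s.replace("    m=cv2.morphologyEx(m","    m=cv2.morphologyEx(m,cv2.MORPH_CLOSE,cv2.getStructuringElement(cv2.MORPH_ELLIPSE,(41,41)),borderType=cv2.BORDER_CONSTANT,borderValue=0) if 0 else m\n    cv2.circle(m,(30*k,30*k),7*k,255,-1)\n    m=cv2.morphologyEx(m")
s=s.replace("(33,33)","(25,25)").replace('"s")','"s",70)').replace('"t")','"t",70)')
open('m.py','w').write(s)
E
python3 m.py
```

```text
s 256.9663372039795 234.1131763458252 [17.59314537 25.17649078] [ 480.35717087 -227.81385159   72.        ]Traceback (most recent call last):
  File "m.py", line 18, in <module>
    cv2.imwrite("pics/m.png",np.hstack([meas("scene",259,233,"s",70),meas("top",398,209,"t",70)])[:, :800+160])
                                                                     ~~~~^^^^^^^^^^^^^^^^^^^^^^
  File "m.py", line 11, in meas
    e=cv2.fitEllipse(cv2.convexHull(q)); o=cv2.cvtColor(big,cv2.COLOR_GRAY2BGR); cv2.drawContours(o,[q],-1,(0,0,255),1); cv2.ellipse(o,e,(0,255,0),1)
cv2.error: OpenCV(4.12.0) /io/opencv/modules/imgproc/src/shapedescr.cpp:361: error: (-201:Incorrect size of input array) There should be at least 5 points to fit the ellipse in function 'fitEllipseNoDirect'
```

```bash
sed -i 's/q=min(cs.*/q=max(cs,key=lambda q:cv2.contourArea(q)*(cv2.pointPolygonTest(q,(30.*k,30.*k),False)>=0))/' m.py; sed -i 's/"top",398,209/"top",398,211/' m.py; python3 m.py
```

```text
s 256.94085121154785 234.07807159423828 [17.50522423 25.26192093] [ 480.20042541 -227.81912671   72.        ]
t 397.456693649292 210.49132537841797 [22.77820396 23.56891632] [ 470.97623345 -220.18345764   72.        ]
```

View pics/m.png

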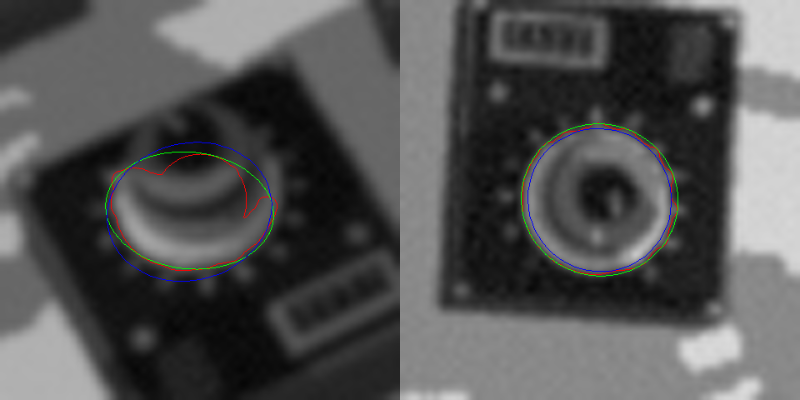

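In the top view the blue 38 mm collar circle fits well, centred at (597,199) in the picture, giving an axis near (471,-220). The scene contour on the left is cut by the knob. Its collar edges (left 106, right 280, bottom 270) put the centre at about scene pixel (257.5,232.5).

```bash
cat > go.py <<'E'
import sys
from h import *
from scipy.spatial.transform import Rotation as R
s=env.state(); T=R.from_euler('xyz',s['tcp_rot']).as_matrix()
print('t',s['t'],'p',s['eef_pos'].round(1),'rot',s['tcp_rot'].round(4),'q',s['joints'].round(3),'F',s['ft_force'].round(1),'op',round(s['opening'],3))
if len(sys.argv)>3: print('shift tool',(T.T@(np.array([float(a) for a in sys.argv[1:4]])-s['eef_pos'])).round(2))
E
python3 - <<'E'
from h import *
c=cam("scene"); print(ray(c,257.5,232.5,72),proj(c,(471,-220.2,72)))
E
python3 go.py 471.5 -220.5 180
```

```text
[ 476.0336893  -223.64193339   72.        ] (np.float64(257.7143561774598), np.float64(230.84394319496946))
t 0.45 p [ 250.7 -572.5  214.6] rot [3.1416 0.     0.4128] q [-1.264  0.491  1.559  0.     1.092 -0.106] F [-0.2  0.4  1. ] op 1.001
shift tool [ 343.43 -233.89   34.61]
```

{"fn": "arm_command", "kwargs": {"targets": [[41,-28,0,0,1],[82,-56,0,0,1],[123,-84,0,0,1],[164,-112,0,0,1],[205,-140,0,0,1]]}}

```text
t: 0.95
eef_pos: [383.1, -360.3, 214.8]
tcp_rot: [3.141, -0.0, 0.412]
ft_force: [0.4, -0.4, 0.1]
opening: 0.996
grip_force: 0.0
```

{"fn": "arm_command", "kwargs": {"targets": [[41,-28,10,0,1],[82,-56,20,0,1],[123,-84,30,0,1],[138.4,-93.9,34.6,0,1],[138.4,-93.9,34.6,0,1]]}}

```text
t: 1.45
eef_pos: [472.4, -218.2, 179.5]
tcp_rot: [-3.141, 0.0, 0.416]
ft_force: [0.1, 0.2, -0.3]
opening: 0.997
grip_force: 0.0
```

```bash
python3 go.py 471 -220.2 130; python3 - <<'E'
from h import *
c=cam("scene"); i=c[0][:,:,::-1]; cv2.imwrite("pics/a.png",cv2.resize(i[150:290,170:350],(772,600),interpolation=cv2.INTER_CUBIC))
E
```

```text
t 1.45 p [ 472.4 -218.2  179.5] rot [-3.1408e+00  4.0000e-04  4.1640e-01] q [-0.56   0.386  1.855  0.     0.902  0.595] F [ 0.1  0.2 -0.3] op 0.997
shift tool [-2.06  1.33 49.52]
```

View pics/a.png

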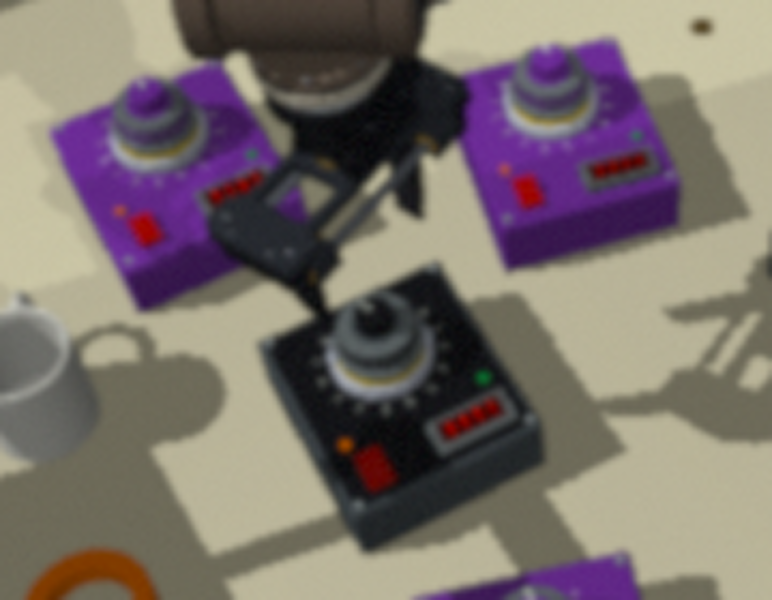

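The crop shows console_a at (380,345), its yellow band visible, with the gripper above it and clear of everything.

{"fn": "arm_command", "kwargs": {"targets": [[0,0,25,0,1],[0,0,50,0,1],[0,0,60,0,1],[0,0,60,0,1]]}}

```text
t: 1.9
eef_pos: [470.8, -221.2, 119.3]
tcp_rot: [-3.14, 0.001, 0.412]
ft_force: [0.7, -1.2, -0.4]
opening: 1.0
grip_force: 0.0
```

```bash
python3 go.py 471.5 -220 90; python3 - <<'E'
from h import *
o=[]
for n,u,v in(("scene",258,215),("top",398,205)):
    c=cam(n); i=c[0][:,:,::-1]; o.append(cv2.resize(i[v-40:v+40,u-40:u+40],(400,400),interpolation=cv2.INTER_CUBIC))
cv2.imwrite("pics/b.png",np.hstack(o))
E
```

```text
t 1.9 p [ 470.8 -221.2  119.3] rot [-3.1401e+00  1.2000e-03  4.1160e-01] q [-0.566  0.47   1.915 -0.     0.758  0.593] F [ 0.7 -1.2 -0.4] op 1.0
shift tool [ 1.18 -0.73 29.34]
```

View pics/b.png

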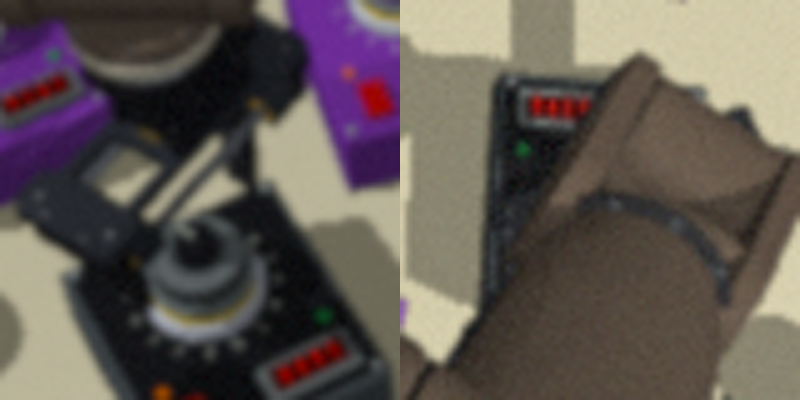

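The fingers straddle the ring as expected, with the knob at (190,240) between them. Next, lower to TCP z ≈ 88, above the flange at 84.

{"fn": "arm_command", "kwargs": {"targets": [[0,0,20,0,1],[0,0,31,0,1],[0,0,31,0,1]]}}

```text
t: 2.3
eef_pos: [471.1, -220.5, 88.6]
tcp_rot: [-3.141, 0.001, 0.413]
ft_force: [-0.0, -0.3, 0.8]
opening: 1.0
grip_force: 0.0
```

{"fn": "arm_command", "kwargs": {"targets": [[0,0,0,0,0.65],[0,0,0,0,0.62],[0,0,0,0,0.6]]}}

```text
t: 2.6
eef_pos: [471.7, -220.7, 89.7]
tcp_rot: [3.141, -0.001, 0.413]
ft_force: [1.3, -0.5, -0.1]
opening: 0.805
grip_force: 0.0
```

{"fn": "arm_command", "kwargs": {"targets": [[0,0,0,0,0.61],[0,0,0,0,0.59],[0,0,0,0,0.57]]}}

```text
t: 2.9
eef_pos: [471.0, -219.9, 89.0]
tcp_rot: [-3.14, 0.001, 0.413]
ft_force: [-2.2, 8.2, 2.2]
opening: 0.59
grip_force: 3.8
```

{"fn": "arm_command", "kwargs": {"targets": [[0,0,0,0,0.5],[0,0,0,0,0.5],[0,0,0,0,0.5]]}}

```text
t: 3.2
eef_pos: [471.0, -219.7, 88.9]
tcp_rot: [-3.14, 0.001, 0.413]
ft_force: [-0.8, 3.9, 2.2]
opening: 0.58
grip_force: 30.0
```

```bash
python3 -c "
from h import *
from scipy.spatial.transform import Rotation as R
s=env.state();T=R.from_euler('xyz',s['tcp_rot']).as_matrix();print(s,T.T@s['ft_force'],T.T@s['moment'])"
```

```text
{'t': 3.2, 'joints': array([-5.63860790e-01,  5.16984355e-01,  1.94165833e+00,  7.08596088e-04,
        6.84716265e-01,  5.93770156e-01]), 'qvel': array([-4.99236946e-05,  1.52077921e-03, -2.31593296e-04,  1.80375016e-03,
       -2.52160261e-03, -2.63206524e-03]), 'tau': array([-2.04849668e+00, -5.34343028e+01, -1.86815393e+01, -5.82288858e-01,
       -9.43992063e-01, -4.30574629e-02]), 'eef_pos': array([ 470.98040485, -219.70614653,   88.92934649]), 'tcp_rot': array([-3.13987838e+00,  6.17653530e-04,  4.12616636e-01]), 'ft_force': array([-0.76857956,  3.85976945,  2.15303224]), 'moment': array([ 0.92651522,  0.18270054, -0.06213091]), 'grip_force': 30.001022815704346, 'opening': 0.5804482301771816} [ 0.84239114 -3.84772949 -2.14696005] [0.92205965 0.20427767 0.06121131]
```

Gripped, with the tool about 0.5 mm off along y. Next, turn 24° clockwise unpressed, which gives 0.42–0.67 rad and can't drop into the keyway early.

{"fn": "arm_command", "kwargs": {"targets": [[0,-0.4,0,2,0.5],[0,-0.4,0,4,0.5],[0,-0.4,0,6,0.5],[0,-0.4,0,8,0.5],[0,-0.4,0,10,0.5]]}}

```text
t: 3.7
eef_pos: [471.0, -219.6, 89.0]
tcp_rot: [-3.141, 0.001, 0.237]
ft_force: [-0.8, 2.2, 1.2]
opening: 0.584
grip_force: 30.0
```

{"fn": "arm_command", "kwargs": {"targets": [[0,0,0,3,0.5],[0,0,0,6,0.5],[0,0,0,9,0.5],[0,0,0,12,0.5],[0,0,0,14.5,0.5]]}}

```text
t: 4.2
eef_pos: [471.0, -219.6, 89.0]
tcp_rot: [-3.141, 0.001, -0.017]
ft_force: [-0.8, 3.0, 1.0]
opening: 0.582
grip_force: 30.0
```

{"fn": "arm_command", "kwargs": {"targets": [[0,0,0,0,0.5],[0,0,0,0,0.5]]}}

```text
t: 4.4
eef_pos: [471.0, -219.7, 89.0]
tcp_rot: [-3.141, 0.001, -0.014]
ft_force: [-2.0, 4.1, 1.8]
opening: 0.58
grip_force: 30.0
```

```bash
cat > f.py <<'E'
from h import *
from scipy.spatial.transform import Rotation as R
s=env.state();T=R.from_euler('xyz',s['tcp_rot']).as_matrix()
print(s['eef_pos'].round(2),'turned',round(0.4126-s['tcp_rot'][2],3),'Ftool',(T.T@s['ft_force']).round(1),'Mtool',(T.T@s['moment']).round(3),'op',s['opening'].round(4),'q6',s['joints'][5].round(2))
E
python3 f.py
```

```text
Traceback (most recent call last):
  File "f.py", line 4, in <module>
    print(s['eef_pos'].round(2),'turned',round(0.4126-s['tcp_rot'][2],3),'Ftool',(T.T@s['ft_force']).round(1),'Mtool',(T.T@s['moment']).round(3),'op',s['opening'].round(4),'q6',s['joints'][5].round(2))
                                                                                                                                                      ^^^^^^^^^^^^^^^^^^
AttributeError: 'float' object has no attribute 'round'
```

Turned 0.427 rad with low side force. Now press gently.

{"fn": "arm_command", "kwargs": {"targets": [[0,0,0.3,0,0.5],[0,0,0.6,0,0.5],[0,0,0.6,0,0.5]]}}

```text
t: 4.7
eef_pos: [471.1, -219.8, 88.5]
tcp_rot: [-3.141, 0.001, -0.014]
ft_force: [-1.7, 5.5, 4.1]
opening: 0.583
grip_force: 30.0
```

{"fn": "arm_command", "kwargs": {"targets": [[0,0,0.3,0,0.5],[0,0,0.5,0,0.5],[0,0,0.5,0,0.5]]}}

```text
t: 5.0
eef_pos: [471.1, -219.8, 88.2]
tcp_rot: [-3.141, 0.0, -0.014]
ft_force: [-2.6, 6.1, 6.9]
opening: 0.582
grip_force: 30.0
```

{"fn": "arm_command", "kwargs": {"targets": [[0,-0.2,0.2,1,0.5],[0,-0.3,0.3,2,0.5],[0,-0.4,0.3,3,0.5],[0,-0.4,0.3,4,0.5],[0,-0.4,0.3,5,0.5]]}}

```text
t: 5.5
eef_pos: [471.2, -219.7, 88.1]
tcp_rot: [3.141, 0.0, -0.102]
ft_force: [-3.8, 3.8, 7.9]
opening: 0.583
grip_force: 30.0
```

{"fn": "arm_command", "kwargs": {"targets": [[0,0,0,1,0.5],[0,0,0,2,0.5],[0,0,0,3,0.5],[0,0,0,4,0.5]]}}

```text
t: 5.9
eef_pos: [471.2, -219.7, 88.1]
tcp_rot: [3.141, 0.0, -0.171]
ft_force: [-4.0, 3.5, 8.7]
opening: 0.585
grip_force: 30.0
```

{"fn": "arm_command", "kwargs": {"targets": [[0,0,0,1,0.5],[0,0,0,2,0.5],[0,0,0,3,0.5],[0,0,0,4,0.5]]}}

```text
t: 6.3
eef_pos: [471.2, -219.7, 88.1]
tcp_rot: [3.141, 0.0, -0.241]
ft_force: [-3.4, 3.9, 7.8]
opening: 0.583
grip_force: 30.0
```

{"fn": "arm_command", "kwargs": {"targets": [[0,0,0,1,0.5],[0,0,0,2,0.5],[0,0,0,3,0.5],[0,0,0,4,0.5]]}}

```text
t: 6.7
eef_pos: [471.2, -219.7, 88.0]
tcp_rot: [3.141, 0.0, -0.311]
ft_force: [-3.5, 2.1, 7.3]
opening: 0.579
grip_force: 30.0
```

{"fn": "arm_command", "kwargs": {"targets": [[0,0,0,1,0.5],[0,0,0,2,0.5],[0,0,0,3,0.5]]}}

```text
t: 7.0
eef_pos: [471.1, -219.7, 88.0]
tcp_rot: [3.141, 0.0, -0.363]
ft_force: [-3.5, 3.2, 6.4]
opening: 0.582
grip_force: 30.0
```

{"fn": "arm_command", "kwargs": {"targets": [[0,0,0,1,0.5],[0,0,0,2,0.5],[0,0,0,3,0.5]]}}

```text
t: 7.3
eef_pos: [471.1, -219.7, 87.8]
tcp_rot: [3.141, 0.0, -0.416]
ft_force: [-2.8, 3.0, 4.8]
opening: 0.581
grip_force: 30.0
```

The force is falling and z is sinking, so the key is reaching the keyway. I'll follow it down gently.

{"fn": "arm_command", "kwargs": {"targets": [[0,0,0.2,1,0.5],[0,0,0.4,2,0.5],[0,0,0.4,2,0.5]]}}

```text
t: 7.6
eef_pos: [471.1, -219.7, 87.1]
tcp_rot: [3.141, 0.0, -0.452]
ft_force: [-3.5, 2.8, 3.3]
opening: 0.581
grip_force: 30.0
```

{"fn": "arm_command", "kwargs": {"targets": [[0,0,0.3,1,0.5],[0,0,0.6,2,0.5],[0,0,0.6,2,0.5]]}}

```text
t: 7.9
eef_pos: [471.1, -219.7, 86.5]
tcp_rot: [3.141, 0.0, -0.487]
ft_force: [-4.6, 1.7, 2.1]
opening: 0.582
grip_force: 30.0
```

{"fn": "arm_command", "kwargs": {"targets": [[0,0,0.5,1,0.5],[0,0,1.0,1,0.5],[0,0,1.5,1,0.5],[0,0,1.5,1,0.5]]}}

```text
t: 8.3
eef_pos: [471.2, -219.7, 85.0]
tcp_rot: [3.141, 0.0, -0.504]
ft_force: [-4.6, 1.2, 2.1]
opening: 0.582
grip_force: 30.0
```

{"fn": "arm_command", "kwargs": {"targets": [[0,0,0.5,0,0.5],[0,0,1.0,0,0.5],[0,0,1.0,0,0.5]]}}

```text
t: 8.6
eef_pos: [471.1, -219.7, 84.1]
tcp_rot: [3.141, 0.0, -0.504]
ft_force: [-4.7, 1.3, 3.5]
opening: 0.581
grip_force: 30.0
```

{"fn": "arm_command", "kwargs": {"targets": [[0,0,0.5,0,0.5],[0,0,1.0,0,0.5],[0,0,1.5,0,0.5],[0,0,1.5,0,0.5]]}}

```text
t: 9.0
eef_pos: [471.1, -219.7, 82.6]
tcp_rot: [3.141, 0.0, -0.504]
ft_force: [-5.0, 2.2, 4.9]
opening: 0.583
grip_force: 30.0
```

{"fn": "arm_command", "kwargs": {"targets": [[0,0,0.4,0,0.5],[0,0,0.8,0,0.5],[0,0,0.8,0,0.5]]}}

```text
t: 9.3
eef_pos: [471.2, -219.7, 81.9]
tcp_rot: [3.141, 0.0, -0.504]
ft_force: [-5.9, 2.6, 6.4]
opening: 0.585
grip_force: 30.0
```

{"fn": "arm_command", "kwargs": {"targets": [[0,0,0.3,0,0.5],[0,0,0.5,0,0.5],[0,0,0.5,0,0.5]]}}

```text
t: 9.6
eef_pos: [471.2, -219.8, 81.7]
tcp_rot: [3.141, -0.0, -0.504]
ft_force: [-6.5, 2.0, 9.8]
opening: 0.584
grip_force: 30.0
```

{"fn": "arm_command", "kwargs": {"targets": [[0,0,0.2,0,0.5],[0,0,0.3,0,0.5],[0,0,0.3,0,0.5]]}}

```text
t: 9.9
eef_pos: [471.2, -219.8, 81.6]
tcp_rot: [3.141, -0.0, -0.504]
ft_force: [-7.2, 3.3, 12.1]
opening: 0.583
grip_force: 30.0
```

The ring is on the home stop after 7.4 mm of travel including give, at 12 N. Next, unload, open and retreat.

{"fn": "arm_command", "kwargs": {"targets": [[0,0,-0.5,0,0.5],[0,0,-0.9,0,0.5],[0,0,-0.9,0,0.6],[0,0,-0.9,0,0.7],[0,0,-0.9,0,0.8]]}}

```text
t: 10.4
eef_pos: [471.9, -220.1, 81.9]
tcp_rot: [3.141, -0.001, -0.504]
ft_force: [-0.9, -0.4, 0.1]
opening: 0.714
grip_force: 0.0
```

{"fn": "arm_command", "kwargs": {"targets": [[0,0,0,0,1],[0,0,0,0,1],[0,0,0,0,1],[0,0,0,0,1]]}}

```text
t: 10.8
eef_pos: [471.4, -219.8, 81.9]
tcp_rot: [3.142, -0.0, -0.504]
ft_force: [-0.6, 0.6, 0.7]
opening: 0.991
grip_force: 0.0
```

{"fn": "arm_command", "kwargs": {"targets": [[0,0,-15,0,1],[0,0,-40,0,1],[0,0,-80,0,1],[0,0,-110,0,1],[0,0,-110,0,1]]}}

```text
t: 11.3
eef_pos: [472.6, -220.5, 195.6]
tcp_rot: [3.141, -0.007, -0.503]
ft_force: [-0.5, 0.2, -0.7]
opening: 0.997
grip_force: 0.0
```

```bash
python3 - <<'E'
from h import *
c=cam("scene"); i=c[0][:,:,::-1]; cv2.imwrite("pics/z.png",cv2.resize(i[190:270,210:310],(700,560),interpolation=cv2.INTER_CUBIC))
E
```

```text
(no output)
```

View pics/z.png

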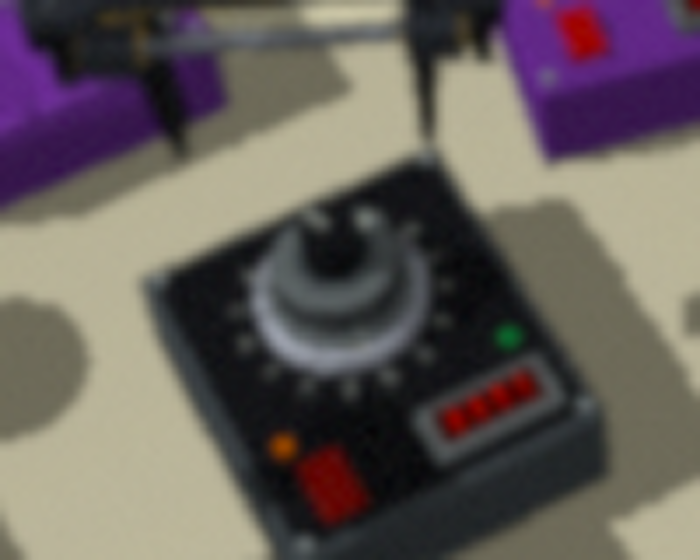

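The ring at (340,300) is down, no yellow band shows, and the gripper is clear.

```bash
python3 -c "
from h import *
print(env.job_done())"
```

```text
the job is handed in; nothing more can be done
None
```

The unlocked outer ring on console_a was turned clockwise about 0.92 rad until its key found the keyway, then pushed home at about 12 N and released; the last picture shows no yellow band, and the job was handed in at about 11 s, with no verdict returned.

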